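# Load a vial carrier through spring flaps into the sample box

### The job

Stand the small glass vial with the white cap and brown contents in the round pocket of the blue carrier while the carrier is still outside on its track, and let go of it. Then push the carrier by its upright post through the two orange spring flaps into the sample box, all the way to the end wall, and let go, so that the flaps are shut behind it with the vial still upright in its pocket. Leave the black-capped vial and the brass weight where they stand.

Things in the scene. Friction and masses are not known exactly. Their poses are not given: they have to be found in the camera images.
- sample_box: Fixed sample box with loading track, 321 x 84 mm. Origin: on the worktop, on the centre line, in the door plane; +x points along the track into the chamber, z up. Two aluminium rails (13.5 mm high) run from x = -175 to the end wall at x = +140 mm; their lips overhang the carrier's base, which can slide along x (2 mm side play) but not be lifted out.
- door (a point): Middle of the door at the height of the roof's top, 64 mm above the worktop. The white chamber spans 5 mm in front of it to 146 mm behind it and is 80 mm wide. Its clear roof has a 20 mm wide slot along the centre line, open at the front, through which the carrier's post passes; fingers holding the post must stay above the roof.
- box_home (a point): Point fixed to the sample box, 45 mm behind the door plane on its centre line, 92 mm above the worktop (28 mm above the roof): the carrier's post_grip point is here when the carrier touches the end wall.
- flap_left (a joint): Angle (rad) of the orange spring flap on the box's left (+y): 0 = shut, positive = swung into the chamber (limit 1.5). 27 mm wide, 43 high, hinged on an upright pin at the door's side edge; it swings inward only and its spring shuts it. The pocket opens both flaps to about 1.2 rad in passing; pushing the carrier through takes 5 to 10 N.
- flap_right (a joint): The same for the mirrored flap on the box's right (-y): 0 = shut, positive = swung into the chamber.
- post_grip (a point): Grip point on the axis of the carrier's upright post (its black upper part), 92 mm above the worktop; the post is 22 mm (carrier x) by 12 mm (carrier y), its top 20 mm above this point. The carrier is one blue piece, about 0.25 kg: base 110 x 46 x 5 mm, post near its rear, pocket near its front. It slides easily. x points forward, as the box's x while on the track.
- pocket (a point): Centre of the floor of the carrier's round pocket, 74 mm ahead of the post along the carrier's x and 9 mm above the worktop. The pocket is 31 mm wide inside, 36 mm outside; its rim stands 10 mm above this floor. At the start it is 44 to 66 mm outside the door plane.
- vial_center (a point): Centre of the glass vial with white cap and brown contents, standing upright: 25 mm diameter, 45 mm high, about 20 g; this point is half-way up (22.5 mm above its bottom). The glass is 34 mm high, the cap above it 22 mm in diameter.
- black_vial_center (a point): Centre of the black-capped vial, a bystander: 25 mm diameter, 51 mm high; the point is 25.5 mm above its bottom. Leave it alone.
- weight_center (a point): Centre of the brass weight with a knob, a bystander: 30 mm diameter, 47 mm high; the point is 23.5 mm above its bottom. Leave it alone.
Things that resemble listed ones, but are neither listed nor needed, are in the scene too. Leave any purple look-alike of the part that bears vial_center alone.

How it is judged:
By the outcome, as a careful person would: the job done as asked, in the order asked, and still so for the second after the job is handed in, with the robot touching nothing.
It also fails if it takes over 51 s, if anything falls off the work surface, if the arm or the gripper's body presses on something with over 40 N, if the wrist force passes 120 N, or if a joint passes its speed limit or range.

### The arm

A 6-joint arm with a two-finger parallel gripper is mounted at the origin on a cart in front of the work surface, level with it; the furniture and walls round the work are solid. World frame = base frame: x ahead of the robot, y to its left, z up, the work surface at z = 0. Lengths are in m, angles in rad, forces in N, time in s.
With the tool pointing down it reaches from about 0.35 to 0.875 m from the base axis. Payload 15.5 kg.
Tool frame: the origin (TCP) lies at the very end of the fingers, on their centre line; the grasp point (between the pads) lies arm.hold_point_z behind it (arm.hold_point_z is the distance from the TCP to the grasp point, in m); z points along the fingers, x is the direction in which the jaws open and shut, and the axes are right-handed (so a half turn about z gives the same grasp; the last joint's range is limited). The gripper opens to 85 mm and grips with 20 to 120 N. Pads are 22 mm wide; open, the fingers measure 114 mm over their backs; the gripper's body (76 mm by 85 mm) begins 54 mm behind the grasp point. The pads swing forward as they close: fully open they stand 13 mm farther back than shut.
Start: joints at [-1.256, 0.494, 1.345, -0, 1.302, -0.096], TCP at [0.25, -0.573, 0.231] pointing down, gripper open.
Joint ranges: [-2.91, 2.91], [-0.82, 2.16], [0.22, 2.67], [-1.22, 4.37], [0.12, 2.79], [-3.08, 3.08]. Speed limits (rad/s): [1.89, 1.89, 2.57, 3.01, 3.01, 3.01].

### API

Orientations are given as a unit quaternion [x, y, z, w].
In Python, from cell import arm, eyes gives the robot as it stands.
- The arm moves only by the tool servo_tool, never from a script. Its argument "moves" is a list that holds one entry, the list of rows, each a list of 7 numbers: the closure in counts, from 0 (fully open) to 255 (shut), then the shift along the tool's x, y, z in m, then the turn, a rotation vector about the tool's x, y, z in degrees. A call has 1 to 20 rows; each row is the pose to reach, as a shift and turn from the pose commanded when the call began, along the tool's axes at that moment; what a row does not reach only later rows make up. A row lasts 1/10 s, in which the tool goes at most 50 mm and 8.59 degrees, less where a joint would pass 70% of its speed; a pose out of reach is approached as far as the arm can. A call with a gripper value outside its range is refused whole. The fingers move at their own pace and stop on an object; "squeeze" is the grip in N (left out, the last holds). Time passes only in rows, so rows that repeat a pose let the fingers close. It gives the time, the measured TCP pose, the force and the opening at its end, in the units of the state.
- arm.read_state(): the state, without advancing time (a new reading comes with each control period).
- eyes.capture(name): name is "scene" or "top"; returns a dict with "image" (384x512x3 uint8, red, green, blue), "depth" (384x512 float32, m along the optical axis (not along the pixel's ray), 0 where there is no reading), "mtx" (3x3 intrinsics, pixels), "R" (3x3) and "t" (3): a world point X has camera coordinates R X + t. Camera axes: x right, y down, z forward; pixel columns grow to the right and rows downward; lengths in m; the calibration is good to about 2 mm. A picture is of the moment at which its call begins.
- arm.sign_off(): hands the job in, once; it reports no verdict.
Trained networks look in a picture, given as the dict that the camera call returned (one of the last four; its "shot" number tells which), for a name from the list of things; names that differ only in an ending like _2 or _b are one class to them, and where a whole thing is asked for, a point or a joint stands for the part that bears it (a point fixed in the world has none). Each returns a list of dicts, best first, with "score" (0 to 1); they miss things now and then, are a little off and sometimes report something else, mostly with a low value. They report only what shows in the picture. A call takes as long as a camera call. They do not tell look-alikes from the thing itself.
- eyes.cut_out(picture, label): "mask" (384x512 bool, what is visible of it) and "extent" ([left, top, right, bottom] in pixels, round what is visible of it).
The state is a dict: "clock": time; "q": joint angles; "qvel": joint speeds; "joint_torque": joint torques, N m; "position": TCP position; "eef_rot": TCP orientation; "force": force on the tool from outside, world axes, zero at the start; "ft_torque": the same for the moment, N m; "width": finger opening in m.
Only numpy, scipy, OpenCV 4.12 (cv2) and the standard library are available. Lean on these libraries where they do the work, as an engineer would, in place of code of your own. Each camera call takes 0.05 s, during which the arm holds its last target.

## Working session

There is one attempt and no reset: what is moved stays moved. The work goes in short steps, Python scripts to look and compute and a tool call to move; the robot and the scene stay as the last step left them, time stands still between calls to the robot, and variables do not carry over. Pictures are saved under pics/ and viewed, and the job is handed in when it is done.

Besides the shell and the picture viewer there is one more tool, called after "Call:" in YAML: its name, and indented under it one key for each argument. servo_tool: Moves the arm, as the interface text tells. Its arguments: {"type":"object","properties":{"moves":{"type":"array"},"squeeze":{"type":"number"}},"required":["moves"]}

```bash
mkdir -p pics; ls
cat > h.py <<'E'
import numpy as np,cv2
from cell import arm,eyes
def save(p,n,s=None):
    im=cv2.cvtColor(p["image"],cv2.COLOR_RGB2BGR)
    cv2.imwrite("pics/"+n,im)
def pts(p,mask=None):
    d=p["depth"];m=d>0
    if mask is not None:m&=mask
    v,u=np.nonzero(m);z=d[v,u];K=p["mtx"]
    c=np.stack([(u-K[0,2])/K[0,0]*z,(v-K[1,2])/K[1,1]*z,z],1)
    return (c-p["t"])@p["R"],u,v
E
python3 - <<'E'
from h import *
s=arm.read_state();print(s,arm.hold_point_z)
for n in("scene","top"):
    p=eyes.capture(n);save(p,n+"0.png");print(n,(-p["R"].T@p["t"]).round(3))
    for l in("vial_center","black_vial_center","weight_center","pocket","sample_box","flap_left"):
        for r in eyes.cut_out(p,l)[:4]:
            P,u,v=pts(p,r["mask"]);print(l,round(r["score"],2),r["extent"],np.median(P,0).round(3),P.min(0).round(3),P.max(0).round(3))
E
```

```text
pics
{'clock': 0.0, 'q': array([-1.25551918e+00,  4.94204540e-01,  1.34615183e+00, -1.53280915e-05,
        1.30248303e+00, -9.55065870e-02]), 'qvel': array([-4.16115146e-04,  9.18499423e-04, -1.49214914e-05, -1.51144153e-05,
        1.35088129e-03,  6.11021512e-04]), 'joint_torque': array([ 3.99941899e-03, -8.82133770e+01, -3.83853543e+01,  2.25248286e-04,
        1.01009267e-02,  1.12927694e-05]), 'position': array([ 0.24946039, -0.57265732,  0.23067996]), 'eef_rot': array([ 8.36460151e-01, -5.48027396e-01, -4.91094180e-04, -3.84029632e-04]), 'force': array([-0.42256654,  0.1535087 , -0.12227832]), 'ft_torque': array([-0.03487915, -0.01818727, -0.03497421]), 'width': 0.08591629365135788} 0.0187
scene [-0.371  0.583  0.842]
vial_center 0.51 [184.2, 267.1, 192.7, 286.3] [0.394 0.311 0.027] [ 0.386  0.282 -0.003] [0.452 0.322 0.046]
vial_center 0.41 [205.8, 248.3, 216.5, 261.0] [0.437 0.224 0.027] [0.432 0.21  0.003] [0.454 0.232 0.047]
black_vial_center 0.7 [219.5, 167.3, 283.6, 243.2] [0.589 0.017 0.028] [ 0.401 -0.1   -0.005] [0.729 0.04  0.067]
pocket 0.68 [261.5, 201.9, 279.3, 23
[... 268 characters left out ...]
.582 0.024 0.058]
top [ 0.386 -0.002  1.05 ]
vial_center 0.67 [141.0, 237.8, 156.2, 250.6] [0.4   0.301 0.039] [ 0.39   0.293 -0.004] [0.414 0.329 0.046]
vial_center 0.64 [143.0, 219.4, 157.7, 229.1] [0.461 0.295 0.042] [0.452 0.287 0.017] [0.472 0.309 0.048]
vial_center 0.56 [143.1, 193.1, 156.3, 206.6] [0.521 0.294 0.04 ] [ 0.51   0.286 -0.003] [0.534 0.311 0.048]
black_vial_center 0.2 [259.7, 193.4, 275.4, 236.1] [ 0.481 -0.01   0.009] [ 0.426 -0.031  0.003] [0.536 0.009 0.115]
weight_center 0.52 [152.3, 164.8, 163.1, 177.3] [0.592 0.278 0.029] [0.581 0.268 0.004] [0.607 0.294 0.05 ]
pocket 0.64 [259.0, 194.4, 277.0, 236.7] [ 0.482 -0.01   0.009] [ 0.428 -0.031  0.003] [0.535 0.009 0.115]
```

Run:
```python
import cv2
a=cv2.imread("pics/top0.png");cv2.imwrite("pics/t1.png",cv2.resize(a[140:290,120:320],None,fx=4,fy=4,interpolation=2))
a=cv2.imread("pics/scene0.png");cv2.imwrite("pics/s1.png",cv2.resize(a[150:310,150:350],None,fx=3.7,fy=3.7,interpolation=2))
```

```text
(no output)
```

View pics/t1.png

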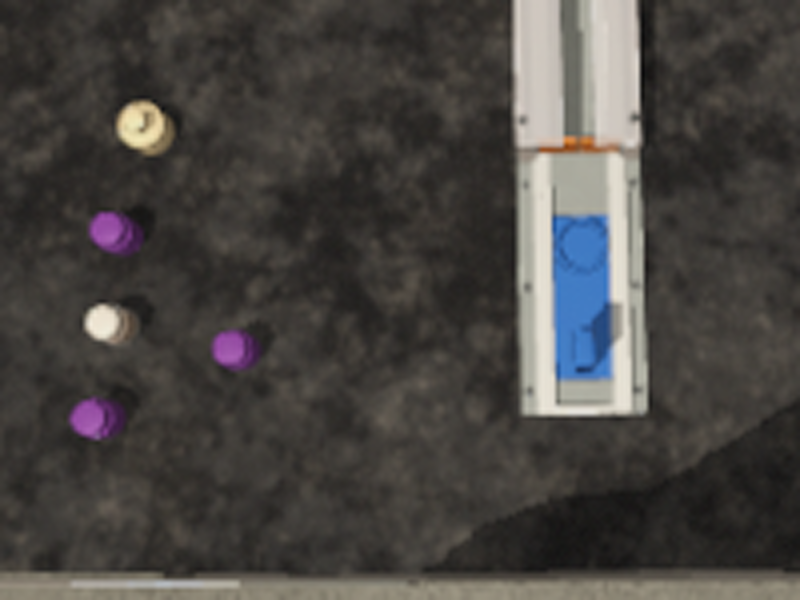

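View pics/s1.png

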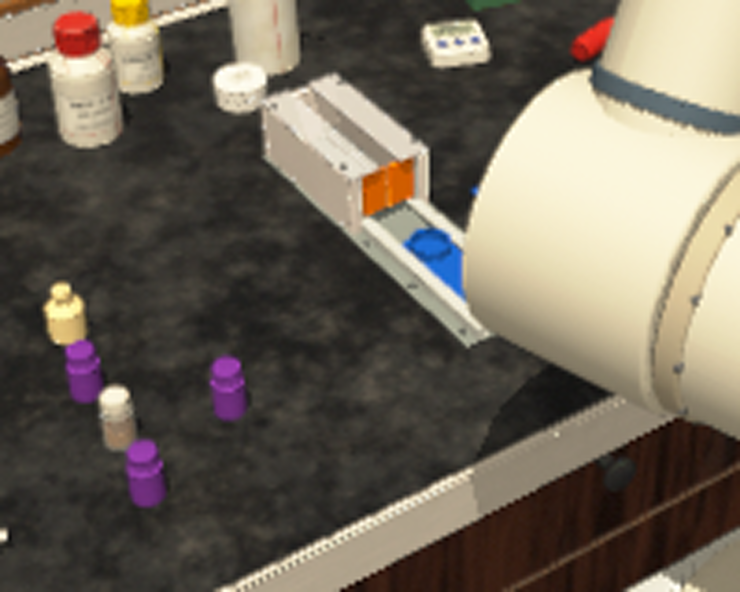

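View pics/top0.png

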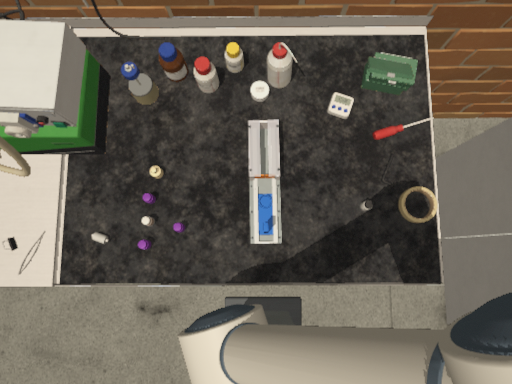

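View pics/scene0.png

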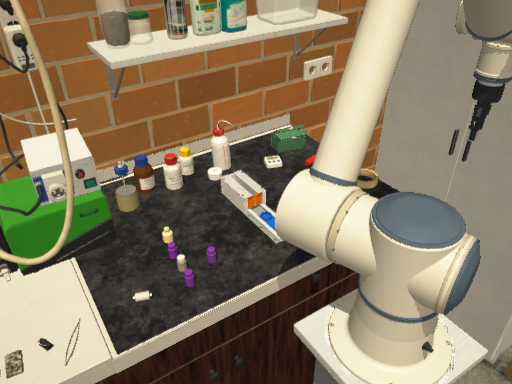

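Run:
```python
from h import *
p=eyes.capture("top")
P,u,v=pts(p);rgb=p["image"][v,u].astype(int);hsv=cv2.cvtColor(p["image"],cv2.COLOR_RGB2HSV)[v,u]
# vials
for c in((.461,.297),(.521,.296),(.40,.301),(.437,.222),(.592,.278)):
    m=(np.hypot(P[:,0]-c[0],P[:,1]-c[1])<.03)&(P[:,2]>.036)
    q=P[m];print("obj",c,m.sum(),q.mean(0).round(4),(q.min(0)[:2]+q.max(0)[:2]).round(4)/2,q.max(0).round(3))
reg=(P[:,0]>.3)&(P[:,0]<.8)&(abs(P[:,1])<.1)
b=reg&(hsv[:,0]>100)&(hsv[:,0]<125)&(hsv[:,1]>120)&(hsv[:,2]>50)
q=P[b];print("blue",b.sum(),q.min(0),q.max(0))
lo=q[q[:,2]<.012];r=cv2.minAreaRect((lo[:,:2]*1000).astype(np.float32));print("base rect",r)
hi=q[(q[:,2]>.03)];print("post",len(hi),hi.mean(0).round(4),hi.min(0).round(4),hi.max(0).round(4)); t=hi[hi[:,2]>.1];print(t.round(4))
mid=q[(q[:,2]>.014)&(q[:,2]<.025)];print("rim",len(mid),mid.mean(0).round(4),mid.min(0).round(4),mid.max(0).round(4))
o=reg&(hsv[:,0]<15)&(hsv[:,1]>180)&(hsv[:,2]>120);print("flap",P[o].round(4))
# rails z .0135 and roof
ra=P[reg&(abs(P[:,2]-.0135)<.004)&(P[:,0]<.57)&~b];print("rail",cv2.minAreaRect((ra[:,:2]*1000).astype(np.float32)),len(ra))
ro=P[reg&(abs(P[:,2]-.064)<.006)];print("roof",cv2.minAreaRect((ro[:,:2]*1000).astype(np.float32)),len(ro),np.median(ro[:,2]))
al=P[reg&(P[:,2]>.006)&(P[:,0]>.39)];
for x in np.arange(.40,.76,.02):
    s=al[(abs(al[:,0]-x)<.004)];print(x.round(2),s[:,1].min().round(4),s[:,1].max().round(4),np.median(s[:,2]).round(3),end=' | ')
```

```text
obj (0.461, 0.297) 60 [0.4625 0.2978 0.0433] [0.46255 0.2987 ] [0.472 0.309 0.047]
obj (0.521, 0.296) 56 [0.5225 0.2979 0.0431] [0.5225 0.298 ] [0.532 0.308 0.047]
obj (0.4, 0.301) 59 [0.4014 0.3054 0.043 ] [0.40115 0.30565] [0.41  0.316 0.047]
obj (0.437, 0.222) 57 [0.4455 0.2161 0.0434] [0.44545 0.2174 ] [0.456 0.228 0.047]
obj (0.592, 0.278) 28 [0.5944 0.2827 0.0448] [0.59425 0.28315] [0.601 0.29  0.049]
blue 531 [ 0.42801402 -0.0282801   0.00103006] [0.53643999 0.00885864 0.11587893]
base rect ((482.33258056640625, -9.86368179321289), (108.84976959228516, 35.296024322509766), 1.438871145248413)
post 52 [ 0.4392 -0.0113  0.106 ] [ 0.4296 -0.0164  0.0313] [ 0.4504 -0.0065  0.1159]
[[ 0.4501 -0.0065  0.1131]
 [ 0.4502 -0.0089  0.1113]
 [ 0.4503 -0.0114  0.1098]
 [ 0.4504 -0.0138  0.1088]
 [ 0.45   -0.0161  0.1139]
 [ 0.4478 -0.0065  0.1117]
 [ 0.4479 -0.0089  0.1101]
 [ 0.448  -0.0113  0.1093]
 [ 0.4479 -0.0137  0.1108]
 [ 0.4479 -0.0161  0.1101]
 [ 0.4454 -0.0065  0.112 ]
 [ 0.4453 -0.0089  0.1139]
 [ 0.4455 -0.0113  0.1097]
 [ 0.4455 -0.0137  0.1102]
 [ 0.4454 -0.0161  0.1124]
 [ 
[... 1198 characters left out ...]
.370e-02  3.500e-02]
 [ 5.767e-01  1.100e-02  3.630e-02]
 [ 5.764e-01  8.400e-03  3.810e-02]
 [ 5.770e-01  5.800e-03  3.480e-02]
 [ 5.769e-01  3.100e-03  3.520e-02]
 [ 5.766e-01  5.000e-04  3.650e-02]
 [ 5.763e-01 -2.200e-03  3.840e-02]]
rail ((487.03900146484375, -11.018957138061523), (61.21651840209961, 165.59152221679688), 89.97378540039062) 560
roof ((648.4462890625, -7.307579040527344), (150.98863220214844, 79.94548034667969), 1.073395013809204) 1308 0.063366879468289Traceback (most recent call last):
  File "<stdin>", line 20, in <module>
    return umr_minimum(a, axis, None, out, keepdims, initial, where)
ValueError: zero-size array to reduction operation minimum which has no identity
```

```bash
cat >> h.py <<'E'
from scipy.spatial.transform import Rotation as Rn
def tgt(yaw):
    a=np.radians(yaw);x=np.array([np.sin(a),-np.cos(a),0]);z=np.array([0,0,-1.]);y=np.cross(z,x)
    return Rn.from_matrix(np.stack([x,y,z],1))
def rel(pos,yaw=1.1):
    s=arm.read_state();R=Rn.from_quat(s["eef_rot"])
    return (R.inv().apply(np.array(pos)-s["position"])).round(4),np.degrees((R.inv()*tgt(yaw)).as_rotvec()).round(2)
E
python3 - <<'E'
from h import *
for p in((.48,-.05,.24),(.4625,.2978,.16)):print(rel(p))
print(Rn.from_quat(arm.read_state()["eef_rot"]).as_matrix().round(3))
E
```

```text
(array([-0.3875, -0.4201, -0.0087]), array([-0.  , -0.  , 22.44]))
(array([-0.7133, -0.5429,  0.0713]), array([-0.  , -0.  , 22.44]))
[[ 0.399 -0.917  0.   ]
 [-0.917 -0.399 -0.   ]
 [ 0.    -0.    -1.   ]]
```

Call:
servo_tool:
  moves:
    - [[85,-0.03,-0.033,-0.009,0,0,5],[85,-0.065,-0.07,-0.009,0,0,10],[85,-0.1,-0.108,-0.009,0,0,16],[85,-0.135,-0.146,-0.009,0,0,22.4],[85,-0.17,-0.184,-0.009,0,0,22.4],[85,-0.205,-0.222,-0.009,0,0,22.4],[85,-0.24,-0.26,-0.009,0,0,22.4],[85,-0.275,-0.298,-0.009,0,0,22.4],[85,-0.31,-0.336,-0.009,0,0,22.4],[85,-0.345,-0.374,-0.009,0,0,22.4],[85,-0.388,-0.42,-0.009,0,0,22.4],[85,-0.388,-0.42,-0.009,0,0,22.4],[85,-0.435,-0.438,0,0,0,22.4],[85,-0.48,-0.455,0.01,0,0,22.4],[85,-0.527,-0.472,0.02,0,0,22.4],[85,-0.573,-0.49,0.03,0,0,22.4],[85,-0.62,-0.508,0.04,0,0,22.4],[85,-0.666,-0.525,0.055,0,0,22.4],[85,-0.713,-0.543,0.071,0,0,22.4],[85,-0.713,-0.543,0.071,0,0,22.4]]

```text
clock: 2.75
position: [0.4616, 0.3017, 0.1588]
eef_rot: [0.715, -0.699, -0.001, 0.0]
force: [-0.1, 0.1, -0.1]
width: 0.0572
```

Run:
```python
from h import *
s=arm.read_state();print(s["clock"],s["position"],s["q"].round(2),s["width"],rel((.4625,.2978,.16)))
p=eyes.capture("scene");cv2.imwrite("pics/s2.png",cv2.resize(cv2.cvtColor(p["image"],4)[180:310,130:300],None,fx=4,fy=4,interpolation=2))
```

```text
2.75 [0.46157717 0.30165893 0.15879933] [0.47 0.48 1.61 0.   1.05 2.02] 0.05718977874995885 (array([ 0.0039, -0.0008, -0.0012]), array([0.06, 0.02, 0.24]))
```

View pics/s2.png

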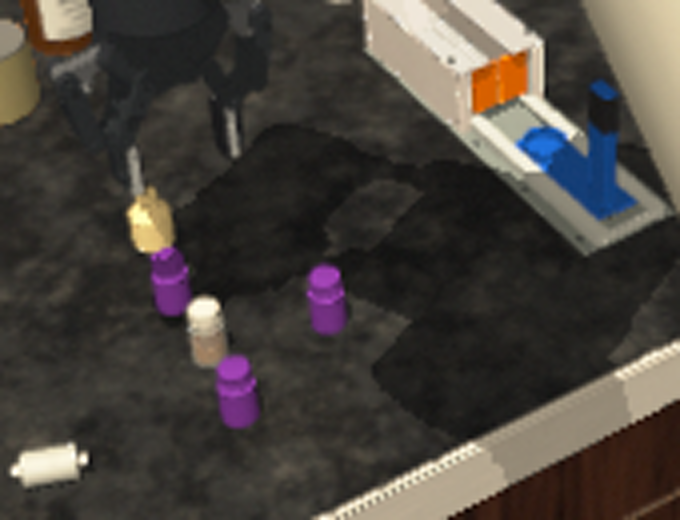

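Call:
servo_tool:
  moves:
    - [[85,0,0,0,0,0,0],[85,0,0,0,0,0,0]]

```text
clock: 3.0
position: [0.463, 0.2964, 0.1607]
eef_rot: [0.714, -0.7, 0.0, -0.0]
force: [0.0, -0.1, -0.1]
width: 0.0571
```

Run:
```python
from h import *
s=arm.read_state();print(s["clock"],s["position"],s["width"],rel((.4625,.298,.012)))
p=eyes.capture("scene")
P,u,v=pts(p);m=(np.hypot(P[:,0]-.4625,P[:,1]-.298)<.02)&(P[:,2]>.012)&(P[:,2]<.06)
q=P[m]
for lo,hi in((.012,.03),(.037,.06)):
    k=q[(q[:,2]>lo)&(q[:,2]<hi)];c=(-p["R"].T@p["t"])
    # circle fit with known radius
    from scipy.optimize import least_squares
    r=.0125 if lo<.03 else .011
    if lo<.03: print(least_squares(lambda a:np.hypot(k[:,0]-a[0],k[:,1]-a[1])-r,[.463,.298],loss="soft_l1",f_scale=.001).x,len(k))
    else: print(k.min(0),k.max(0),k.mean(0),len(k))
```

```text
3.0 [0.46297848 0.29640509 0.16072916] 0.0570715619523781 (array([-0.0016,  0.0005,  0.1487]), array([-0.02, -0.01, -0.01]))
[0.46362936 0.30185727] 54
[0.45077342 0.29366966 0.0389972 ] [0.4717611  0.31268011 0.04785737] [0.4599157  0.30321973 0.04306707] 44
```

Call:
servo_tool:
  moves:
    - [[85,-0.003,0,0.03,0,0,0],[85,-0.003,0,0.06,0,0,0],[85,-0.003,0,0.09,0,0,0],[85,-0.003,0,0.12,0,0,0],[85,-0.003,0,0.14,0,0,0],[85,-0.003,0,0.148,0,0,0],[85,-0.003,0,0.148,0,0,0],[85,-0.003,0,0.148,0,0,0]]
  squeeze: 20

```text
clock: 3.85
position: [0.4634, 0.3003, 0.0133]
eef_rot: [0.714, -0.7, 0.0, -0.001]
force: [-0.7, -0.8, 0.2]
width: 0.0568
```

Run:
```python
from h import *
s=arm.read_state();print(s["clock"],s["position"],s["width"])
for n in("scene","top"):
    p=eyes.capture(n);a=cv2.cvtColor(p["image"],4)
    a=a[220:300,150:250] if n=="scene" else a[180:280,100:230]
    cv2.imwrite(f"pics/{n}3.png",cv2.resize(a,None,fx=5,fy=5,interpolation=2))
```

```text
3.85 [0.46335221 0.30033767 0.01330217] 0.05677929412972998
```

View pics/scene3.png

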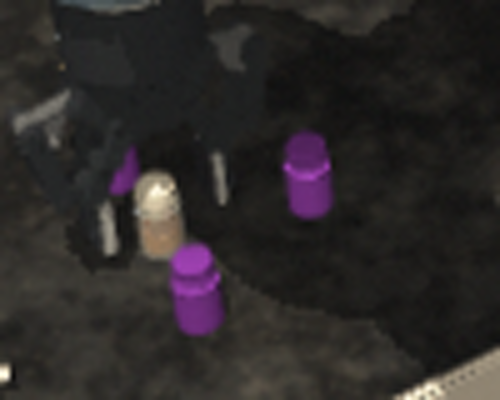

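Call:
servo_tool:
  moves:
    - [[120,0,0,0,0,0,0],[140,0,0,0,0,0,0],[155,0,0,0,0,0,0],[165,0,0,0,0,0,0],[175,0,0,0,0,0,0],[190,0,0,0,0,0,0],[200,0,0,0,0,0,0],[200,0,0,0,0,0,0]]
  squeeze: 20

```text
clock: 4.75
position: [0.4626, 0.3005, 0.0124]
eef_rot: [0.714, -0.7, -0.0, -0.0]
force: [-0.3, -0.2, 4.6]
width: 0.0243
```

Call:
servo_tool:
  moves:
    - [[210,0,0,-0.01,0,0,0],[210,0,0,-0.025,0,0,0],[210,0,0,-0.045,0,0,0],[210,0,0,-0.07,0,0,0],[210,0,0,-0.1,0,0,0],[210,0,0,-0.125,0,0,0],[210,0,0,-0.14,0,0,0],[210,0,0,-0.14,0,0,0],[210,0,0,-0.14,0,0,0]]

```text
clock: 5.65
position: [0.4625, 0.3005, 0.1525]
eef_rot: [0.714, -0.7, 0.0, -0.0]
force: [0.4, -0.1, 0.6]
width: 0.0237
```

Run:
```python
from h import *
s=arm.read_state();print(s["clock"],s["position"],s["width"],rel((.5148,-.0099,.14)))
for n in("scene","top"):
    p=eyes.capture(n);a=cv2.cvtColor(p["image"],4)
    a=a[170:290,130:260] if n=="scene" else a[160:260,100:230]
    cv2.imwrite(f"pics/{n}4.png",cv2.resize(a,None,fx=5,fy=5,interpolation=2))
```

```text
5.65 [0.46253515 0.3004533  0.15245208] 0.02371568229347321 (array([ 0.3113, -0.0461,  0.0124]), array([-0.02,  0.01,  0.04]))
```

View pics/scene4.png

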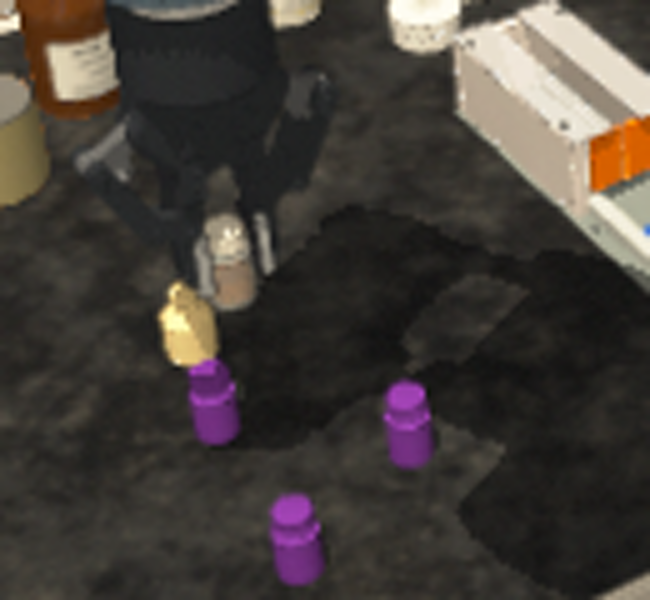

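Run:
```python
from h import *
from scipy.optimize import least_squares
for n in("scene","top"):
    p=eyes.capture(n)
    P,u,v=pts(p);hsv=cv2.cvtColor(p["image"],cv2.COLOR_RGB2HSV)[v,u]
    m=(np.hypot(P[:,0]-.4625,P[:,1]-.3)<.022)&(P[:,2]>.141)&(P[:,2]<.157)
    q=P[m]
    print(n,"vial pts",len(q),q.min(0).round(4),q.max(0).round(4))
    if n=="scene":
        k=q[(abs(q[:,1]-.3)<.0085)];print(least_squares(lambda a:np.hypot(k[:,0]-a[0],k[:,1]-a[1])-.0125,[.463,.3],loss="soft_l1",f_scale=.001).x)
    reg=(P[:,0]>.4)&(P[:,0]<.8)&(abs(P[:,1]+.01)<.06)
    b=reg&(hsv[:,0]>100)&(hsv[:,0]<125)&(hsv[:,1]>120)
    q=P[b];t=q[q[:,2]>.107] ;print("blue top",len(t),t.min(0).round(4) if len(t) else 0)
    t=P[reg&(P[:,2]>.03)&(P[:,0]<.5)];print("post",t.min(0).round(4),t.max(0).round(4)); t2=t[t[:,2]>.108];print(t2[:,:2].min(0).round(4),t2[:,:2].max(0).round(4))
    r=q[(q[:,2]>.0165)&(q[:,2]<.022)&(q[:,0]>.48)];print("rim",len(r),r.min(0).round(4),r.max(0).round(4))
    ro=P[reg&(abs(P[:,2]-.064)<.005)&(P[:,0]>.55)];print("roof",cv2.minAreaRect((ro[:,:2]*1000).astype(np.float32)),np.median(ro[:,2]))
    a=cv2.cvtColor(p["image"],4);a=a[160:260,210:310]
    cv2.imwrite(f"pics/{n}5.png",cv2.resize(a,None,fx=6,fy=6,interpolation=2))
```

```text
scene vial pts 54 [0.4478 0.2837 0.1412] [0.4594 0.3201 0.1568]
[0.46356197 0.30120953]
blue top 20 [ 0.4316 -0.0138  0.1071]
post [ 0.427  -0.0153  0.0304] [4.534e-01 2.000e-04 1.123e-01]
[ 0.4316 -0.0138] [ 0.4526 -0.0022]
rim 14 [ 0.4982 -0.023   0.0171] [0.5244 0.0096 0.0193]
roof ((648.3485717773438, -3.8578872680664062), (156.711181640625, 82.6058349609375), 0.3442627489566803) 0.06230877626649464
top vial pts 3 [0.451  0.2915 0.1421] [0.4516 0.2934 0.1502]
blue top 45 [ 0.4311 -0.0162  0.1083]
post [ 0.4296 -0.0164  0.0827] [ 0.4504 -0.0064  0.1152]
[ 0.4311 -0.0162] [ 0.4504 -0.0064]
rim 24 [ 0.499  -0.0259  0.0166] [0.5312 0.0061 0.0219]
roof ((648.6695556640625, -7.238922119140625), (151.44354248046875, 79.8116455078125), 1.0628241300582886) 0.06336117041654049
```

View pics/scene5.png

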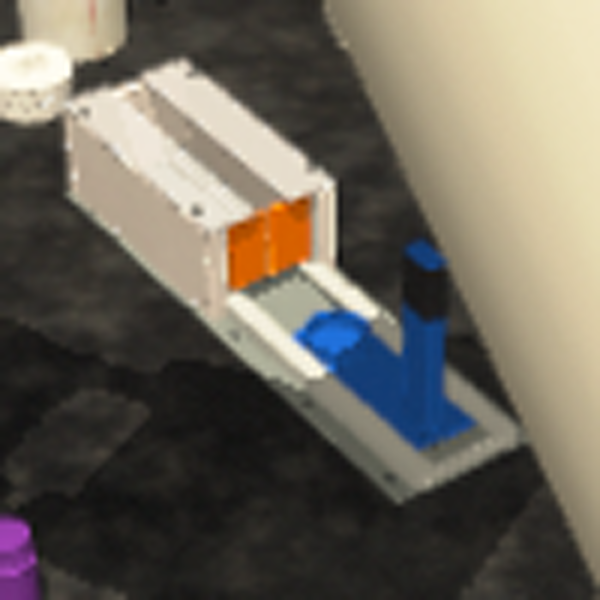

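Run:
```python
from h import *
print(rel((.515,-.0075,.14)),arm.read_state()["clock"])
```

```text
(array([ 0.3088, -0.0467,  0.0116]), array([ 0.08, -0.04,  0.03])) 5.85
```

Call:
servo_tool:
  moves:
    - [[210,0.015,-0.002,0,0,0,0],[210,0.04,-0.006,0,0,0,0],[210,0.075,-0.011,0,0,0,0],[210,0.11,-0.017,0,0,0,0],[210,0.145,-0.022,0,0,0,0],[210,0.18,-0.027,0,0,0,0],[210,0.215,-0.033,0,0,0,0],[210,0.25,-0.038,0,0,0,0],[210,0.28,-0.042,0,0,0,0],[210,0.3,-0.045,0,0,0,0],[210,0.309,-0.047,0,0,0,0],[210,0.309,-0.047,0.01,0,0,0],[210,0.309,-0.047,0.03,0,0,0],[210,0.309,-0.047,0.06,0,0,0],[210,0.309,-0.047,0.075,0,0,0],[210,0.309,-0.047,0.085,0,0,0],[210,0.309,-0.047,0.085,0,0,0],[210,0.309,-0.047,0.085,0,0,0]]

```text
clock: 7.65
position: [0.5158, -0.0071, 0.0675]
eef_rot: [0.714, -0.7, -0.0, -0.0]
force: [-0.3, -0.0, -0.4]
width: 0.0244
```

Run:
```python
from h import *
s=arm.read_state();print(s["clock"],s["position"],s["width"],s["force"],rel((.515,-.0075,.022)))
for n in("scene","top"):
    p=eyes.capture(n);a=cv2.cvtColor(p["image"],4)
    a=a[170:250,220:320] if n=="scene" else a[160:260,220:320]
    cv2.imwrite(f"pics/{n}6.png",cv2.resize(a,None,fx=6,fy=6,interpolation=2))
```

```text
7.65 [ 0.51579579 -0.00705971  0.06746987] 0.024369808319418023 [-0.30299948 -0.00570345 -0.38063608] (array([0.0004, 0.0008, 0.0455]), array([-0.  ,  0.  ,  0.07]))
```

View pics/scene6.png

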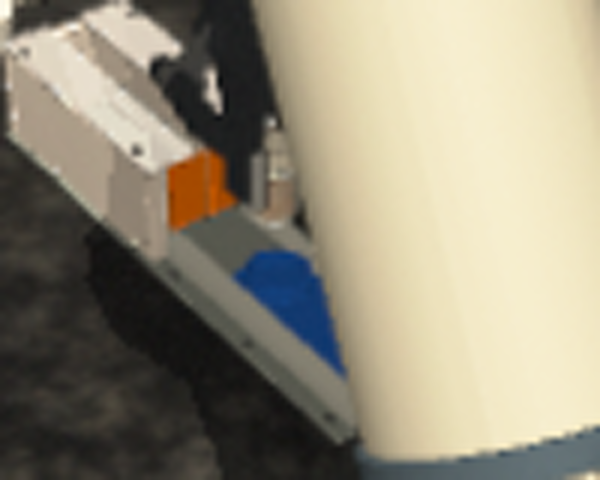

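View pics/top6.png

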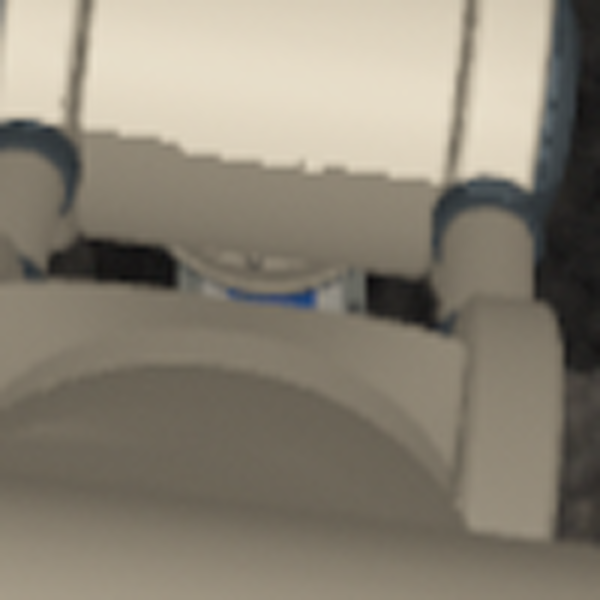

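Run:
```python
from h import *
from scipy.optimize import least_squares
p=eyes.capture("scene");P,u,v=pts(p);hsv=cv2.cvtColor(p["image"],cv2.COLOR_RGB2HSV)[v,u]
m=(np.hypot(P[:,0]-.515,P[:,1]+.008)<.02)&(P[:,2]>.052)&(P[:,2]<.085)
q=P[m];print(q[np.argsort(q[:,2])].round(4)[::3])
k=q;print("vial",least_squares(lambda a:np.hypot(k[:,0]-a[0],k[:,1]-a[1])-.0125,[.515,-.008],loss="soft_l1",f_scale=.001).x,len(k))
b=(hsv[:,0]>100)&(hsv[:,0]<125)&(hsv[:,1]>120)&(P[:,0]>.48)&(P[:,0]<.55)&(abs(P[:,1])<.04)
q=P[b&(P[:,2]>.0105)&(P[:,2]<.0175)];o=q[(np.hypot(q[:,0]-.515,q[:,1]+.008)>.0165)];print("rim side",o.round(4))
k=o;print(least_squares(lambda a:np.hypot(k[:,0]-a[0],k[:,1]-a[1])-.018,[.515,-.008],loss="soft_l1",f_scale=.001).x,len(k))
```

```text
[[ 5.091e-01 -2.000e-04  5.360e-02]
 [ 5.060e-01 -1.800e-03  5.490e-02]
 [ 5.070e-01 -2.500e-03  5.770e-02]
 [ 5.022e-01 -6.500e-03  5.900e-02]
 [ 5.122e-01  5.000e-03  6.140e-02]
 [ 5.055e-01 -1.240e-02  6.210e-02]
 [ 5.046e-01 -9.000e-04  6.370e-02]
 [ 5.074e-01  9.000e-04  6.640e-02]
 [ 5.073e-01 -1.370e-02  6.800e-02]
 [ 5.041e-01 -4.200e-03  7.000e-02]
 [ 5.040e-01 -5.000e-04  7.160e-02]
 [ 5.026e-01  7.700e-03  7.210e-02]
 [ 5.022e-01 -6.500e-03  7.400e-02]
 [ 5.052e-01  2.300e-03  7.580e-02]
 [ 5.056e-01  5.600e-03  7.690e-02]
 [ 5.072e-01  9.000e-04  7.770e-02]
 [ 5.090e-01  1.050e-02  8.050e-02]
 [ 5.027e-01  7.500e-03  8.310e-02]]
vial [ 0.51659953 -0.00466928] 54
rim side [[ 5.335e-01 -8.800e-03  1.540e-02]
 [ 5.315e-01 -1.120e-02  1.560e-02]
 [ 5.219e-01 -2.360e-02  1.640e-02]
 [ 5.320e-01 -3.000e-04  1.600e-02]
 [ 5.325e-01 -4.300e-03  1.400e-02]
 [ 5.344e-01 -9.300e-03  1.060e-02]
 [ 5.234e-01 -2.460e-02  1.100e-02]
 [ 5.281e-01  2.400e-03  1.180e-02]
 [ 5.150e-01  1.090e-02  1.610e-02]
 [ 4.988e-01 -1.160e-02  1.680e-02]
 [ 5.110e-01  9.800e-03  1.430e-02]
 [ 5.056e-01  6.000e-03  1.620e-02]
 [ 4.975e-01 -7.000e-03  1.580e-02]
 [ 4.964e-01 -1.000e-02  1.510e-02]
 [ 5.054e-01  9.900e-03  1.410e-02]
 [ 5.053e-01  6.300e-03  1.260e-02]
 [ 5.018e-01  4.900e-03  1.430e-02]
 [ 4.982e-01 -1.000e-04  1.440e-02]
 [ 4.985e-01 -4.000e-03  1.250e-02]
 [ 4.979e-01 -7.300e-03  1.140e-02]
 [ 4.927e-01 -7.500e-03  1.090e-02]
 [ 4.861e-01  7.000e-04  1.100e-02]
 [ 4.826e-01 -4.300e-03  1.120e-02]]
[ 0.51488587 -0.00765163] 23
```

Call:
servo_tool:
  moves:
    - [[210,0.001,0.001,0.005,0,0,0],[210,0.001,0.001,0.015,0,0,0],[210,0.001,0.001,0.025,0,0,0],[210,0.001,0.001,0.032,0,0,0],[210,0.001,0.001,0.036,0,0,0],[210,0.001,0.001,0.038,0,0,0],[210,0.001,0.001,0.038,0,0,0],[210,0.001,0.001,0.038,0,0,0]]

```text
clock: 8.6
position: [0.5149, -0.0085, 0.0294]
eef_rot: [0.714, -0.7, 0.0, -0.0]
force: [0.0, 0.2, -0.1]
width: 0.0241
```

Run:
```python
from h import *
s=arm.read_state();print(s["clock"],s["position"],s["width"],s["force"],s["ft_torque"])
for n in("scene",):
    p=eyes.capture(n);a=cv2.cvtColor(p["image"],4)
    a=a[180:240,230:310]
    cv2.imwrite(f"pics/{n}7.png",cv2.resize(a,None,fx=8,fy=8,interpolation=2))
```

```text
8.6 [ 0.51490654 -0.00853     0.02943268] 0.024060320734442767 [ 0.03451932  0.2493855  -0.09093091] [ 0.03582672  0.00331251 -0.02565909]
```

View pics/scene7.png

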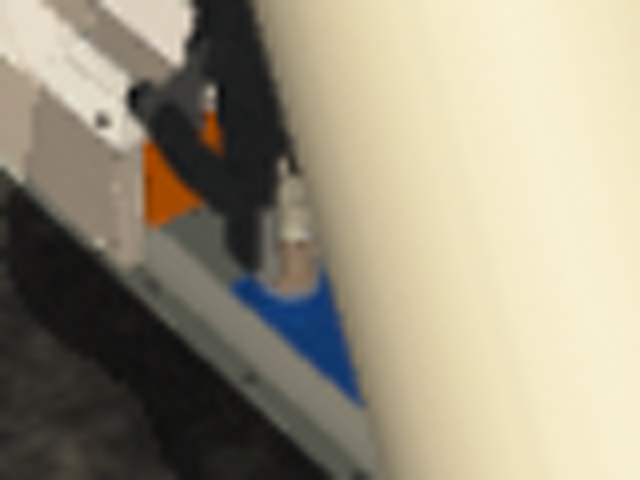

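Call:
servo_tool:
  moves:
    - [[210,0,0,0.003,0,0,0],[210,0,0,0.005,0,0,0],[210,0,0,0.0065,0,0,0],[210,0,0,0.0065,0,0,0],[210,0,0,0.0065,0,0,0]]

```text
clock: 9.15
position: [0.5147, -0.0085, 0.0227]
eef_rot: [0.714, -0.7, -0.0, 0.0]
force: [0.3, -0.2, 0.2]
width: 0.024
```

Run:
```python
from h import *
s=arm.read_state();print(s["clock"],s["position"],s["width"],s["force"],s["ft_torque"])
for n in("scene",):
    p=eyes.capture(n);a=cv2.cvtColor(p["image"],4)
    a=a[180:240,230:310]
    cv2.imwrite(f"pics/{n}8.png",cv2.resize(a,None,fx=8,fy=8,interpolation=2))
```

```text
9.15 [ 0.51473282 -0.00850772  0.02273609] 0.02397827276515433 [ 0.34962839 -0.17982222  0.20821707] [ 0.04933049 -0.04685867  0.00826034]
```

View pics/scene8.png

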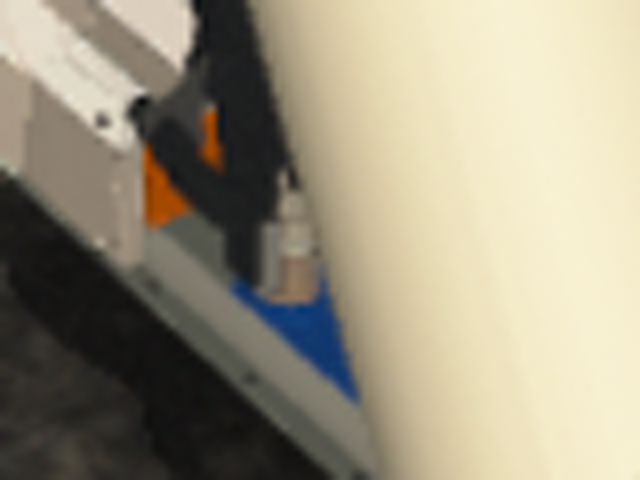

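Call:
servo_tool:
  moves:
    - [[210,0,0,0.001,0,0,0],[205,0,0,0.0012,0,0,0],[185,0,0,0.0012,0,0,0],[170,0,0,0.0012,0,0,0],[155,0,0,0.0012,0,0,0],[140,0,0,0.0012,0,0,0],[120,0,0,0.0012,0,0,0],[100,0,0,0.0012,0,0,0],[85,0,0,0.0012,0,0,0],[85,0,0,-0.01,0,0,0],[85,0,0,-0.03,0,0,0],[85,0,0,-0.06,0,0,0],[85,0,0,-0.09,0,0,0],[85,0,0,-0.12,0,0,0],[85,0,0,-0.13,0,0,0],[85,0,0,-0.13,0,0,0]]

```text
clock: 10.8
position: [0.5155, -0.0086, 0.1546]
eef_rot: [0.714, -0.7, 0.001, -0.001]
force: [0.1, 0.2, -0.5]
width: 0.0569
```

Run:
```python
from h import *
s=arm.read_state();print(s["clock"],s["position"],s["width"],s["force"],rel((.441,-.0088,.16)))
for n in("scene","top"):
    p=eyes.capture(n);a=cv2.cvtColor(p["image"],4)
    a=a[160:240,220:320] if n=="scene" else a[160:260,220:320]
    cv2.imwrite(f"pics/{n}9.png",cv2.resize(a,None,fx=6,fy=6,interpolation=2))
```

```text
10.8 [ 0.51550793 -0.00860344  0.15455736] 0.05694491543847014 [ 0.07968845  0.21435378 -0.47561322] (array([-0.0013,  0.0745, -0.0057]), array([-0.18, -0.03,  0.04]))
```

View pics/scene9.png

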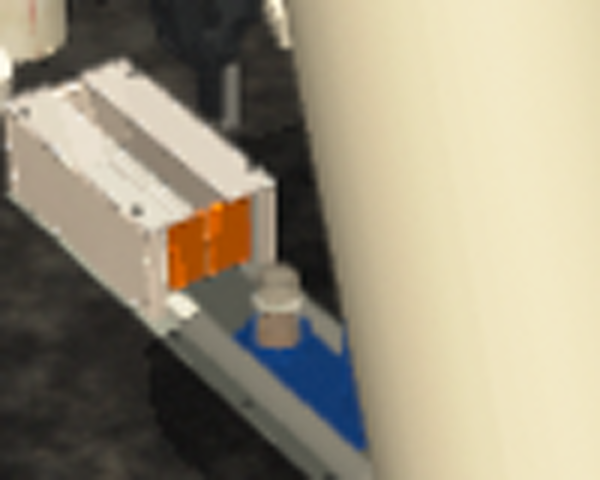

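View pics/top9.png

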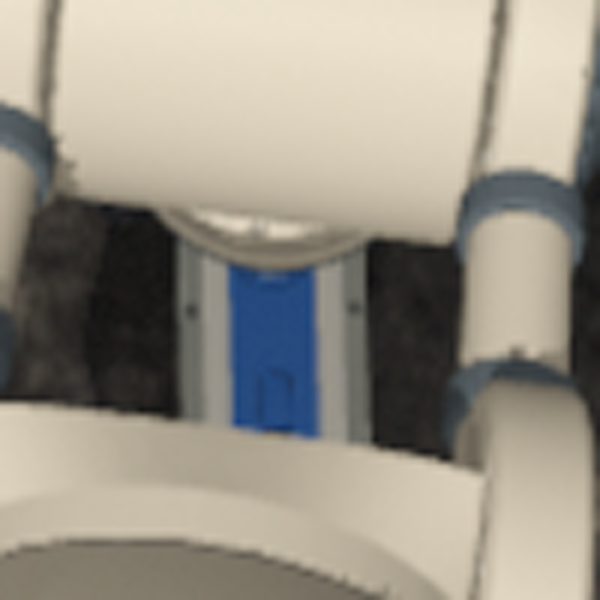

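Run:
```python
from h import *
p=eyes.capture("scene");P,u,v=pts(p);m=(abs(P[:,0]-.515)<.022)&(abs(P[:,1]+.006)<.022)&(P[:,2]>.03)&(P[:,2]<.1)
q=P[m];print(len(q),q.min(0).round(4),q.max(0).round(4))
for a,b in((.03,.04),(.045,.06)):
    k=q[(q[:,2]>a)&(q[:,2]<b)];print(k.mean(0).round(4))
p=eyes.capture("top");P,u,v=pts(p);m=(abs(P[:,0]-.44)<.03)&(abs(P[:,1]+.01)<.03)&(P[:,2]>.09)&(P[:,2]<.12)
q=P[m];print(len(q),q.min(0).round(4),q.max(0).round(4));print(rel((.441,-.0088,.16)),arm.read_state()["clock"])
```

```text
69 [ 0.4997 -0.0183  0.0303] [0.5248 0.0057 0.0583]
[ 0.5078 -0.0009  0.0358]
[ 0.5122 -0.0058  0.0514]
45 [ 0.431  -0.0162  0.1079] [ 0.4504 -0.0064  0.115 ]
(array([-0.0011,  0.0731, -0.0081]), array([0.11, 0.02, 0.03])) 11.0
```

Call:
servo_tool:
  moves:
    - [[85,0,0.02,0,0,0,0],[85,0,0.045,0,0,0,0],[85,-0.001,0.065,0,0,0,0],[85,-0.001,0.073,0,0,0,0],[85,-0.001,0.073,0.01,0,0,0],[85,-0.001,0.073,0.03,0,0,0],[85,-0.001,0.073,0.055,0,0,0],[85,-0.001,0.073,0.073,0,0,0],[85,-0.001,0.073,0.078,0,0,0],[85,-0.001,0.073,0.078,0,0,0],[85,-0.001,0.073,0.078,0,0,0]]

```text
clock: 12.1
position: [0.4424, -0.009, 0.075]
eef_rot: [0.714, -0.7, 0.0, -0.0]
force: [-0.1, 1.3, -0.8]
width: 0.0568
```

Run:
```python
from h import *
s=arm.read_state();print(s["clock"],s["position"],s["width"],s["force"],rel((.441,-.0088,.0735)))
p=eyes.capture("scene");cv2.imwrite("pics/scene10.png",cv2.resize(cv2.cvtColor(p["image"],4)[150:250,220:340],None,fx=6,fy=6,interpolation=2))
```

```text
12.1 [ 0.4423995  -0.00901284  0.07500992] 0.05677934472291762 [-0.06402939  1.31266906 -0.77241309] (array([-0.0002,  0.0014,  0.0015]), array([-0.03, -0.  ,  0.04]))
```

View pics/scene10.png

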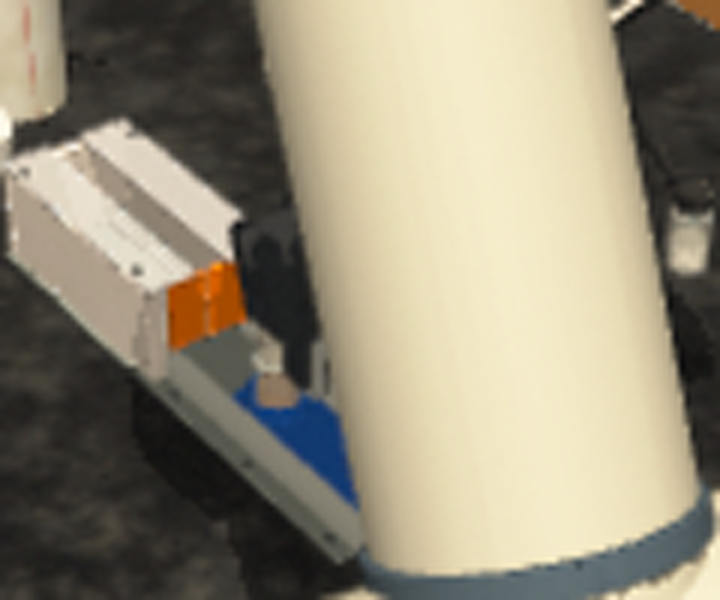

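Call:
servo_tool:
  moves:
    - [[140,0,0.001,0.001,0,0,0],[170,0,0.001,0.001,0,0,0],[190,0,0.001,0.001,0,0,0],[200,0,0.001,0.001,0,0,0],[210,0,0.001,0.001,0,0,0],[220,0,0.001,0.001,0,0,0],[235,0,0.001,0.001,0,0,0],[245,0,0.001,0.001,0,0,0],[245,0,0.001,0.001,0,0,0]]
  squeeze: 40

```text
clock: 13.05
position: [0.4408, -0.009, 0.0738]
eef_rot: [0.714, -0.7, 0.0, -0.0]
force: [-1.6, -1.2, 6.6]
width: 0.0115
```

Run:
```python
from h import *
s=arm.read_state();print(s["clock"],s["position"],s["width"],s["force"],s["ft_torque"])
p=eyes.capture("scene");cv2.imwrite("pics/scene11.png",cv2.resize(cv2.cvtColor(p["image"],4)[170:250,220:320],None,fx=6,fy=6,interpolation=2))
p=eyes.capture("top");P,u,v=pts(p);
ro=P[(abs(P[:,2]-.064)<.005)&(P[:,0]>.56)&(P[:,0]<.76)&(abs(P[:,1])<.07)];print(cv2.minAreaRect((ro[:,:2]*1000).astype(np.float32)),len(ro))
```

```text
13.05 [ 0.44075115 -0.00898915  0.07384981] 0.011469285404833066 [-1.63410334 -1.19377542  6.61407508] [-0.04962022  0.14222369 -0.00413384]
((648.1876831054688, -7.351688385009766), (150.9963836669922, 79.98065948486328), 1.0801581144332886) 1293
```

View pics/scene11.png

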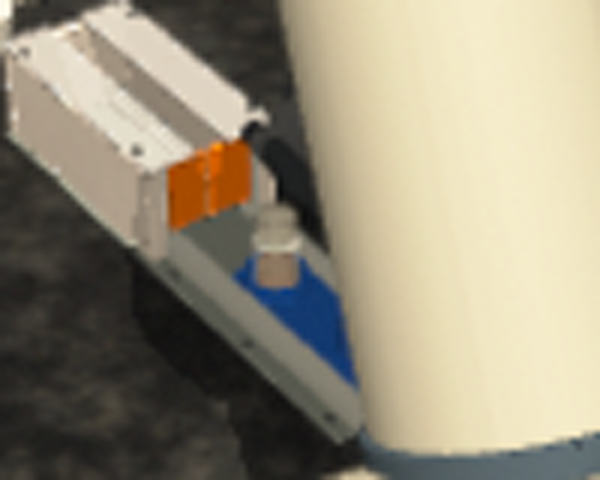

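Call:
servo_tool:
  moves:
    - [[245,0,-0.001,0,0,0,0],[245,0,-0.003,0,0,0,0],[245,0,-0.006,0,0,0,0],[245,0,-0.01,0,0,0,0],[245,0,-0.015,0,0,0,0],[245,0,-0.02,0,0,0,0],[245,0,-0.025,0,0,0,0],[245,0,-0.03,0,0,0,0],[245,0,-0.033,0,0,0,0],[245,0,-0.035,0,0,0,0],[245,0,-0.035,0,0,0,0],[245,0,-0.035,0,0,0,0]]

```text
clock: 14.35
position: [0.476, -0.0082, 0.0739]
eef_rot: [0.714, -0.7, 0.0, -0.0]
force: [0.0, 0.6, 3.6]
width: 0.0115
```

Run:
```python
from h import *
s=arm.read_state();print(s["clock"],s["position"],s["width"],s["force"],s["ft_torque"])
p=eyes.capture("scene");cv2.imwrite("pics/scene12.png",cv2.resize(cv2.cvtColor(p["image"],4)[160:240,220:320],None,fx=6,fy=6,interpolation=2))
```

```text
14.35 [ 0.47600289 -0.00824419  0.07385367] 0.011490769742002093 [0.04119611 0.5618213  3.60278849] [ 0.12150523 -0.08090866  0.06044034]
```

View pics/scene12.png

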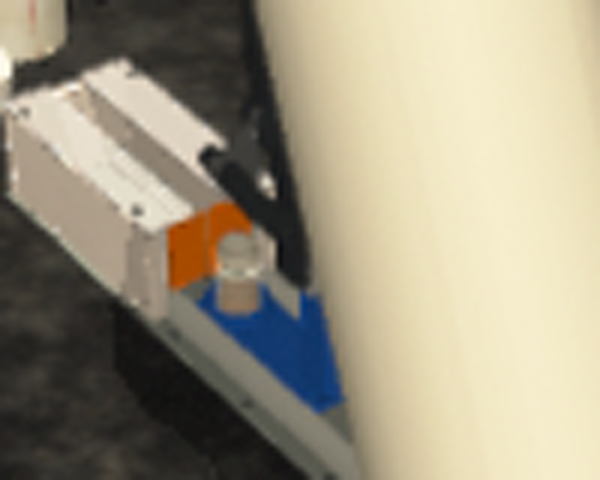

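Carrier slides with the vial upright. Pushing on through the flaps.

Call:
servo_tool:
  moves:
    - [[245,0,-0.002,0,0,0,0],[245,0,-0.005,0,0,0,0],[245,0,-0.009,0,0,0,0],[245,0,-0.013,0,0,0,0],[245,0,-0.017,0,0,0,0],[245,0,-0.021,0,0,0,0],[245,0,-0.025,0,0,0,0],[245,0,-0.029,0,0,0,0],[245,0,-0.033,0,0,0,0],[245,0,-0.037,0,0,0,0],[245,0,-0.041,0,0,0,0],[245,0,-0.045,0,0,0,0],[245,0,-0.048,0,0,0,0],[245,0,-0.05,0,0,0,0],[245,0,-0.05,0,0,0,0]]

```text
clock: 15.9
position: [0.5257, -0.0073, 0.0739]
eef_rot: [0.714, -0.7, -0.0, 0.0]
force: [-1.9, -0.3, 5.4]
width: 0.0118
```

Run:
```python
from h import *
s=arm.read_state();print(s["clock"],s["position"],s["width"],s["force"],s["ft_torque"])
p=eyes.capture("scene");cv2.imwrite("pics/scene13.png",cv2.resize(cv2.cvtColor(p["image"],4)[160:240,220:320],None,fx=6,fy=6,interpolation=2))
```

```text
15.9 [ 0.52570213 -0.00727679  0.07388953] 0.011768747201450661 [-1.88769104 -0.25320485  5.42136683] [0.06515238 0.15117683 0.03021346]
```

View pics/scene13.png

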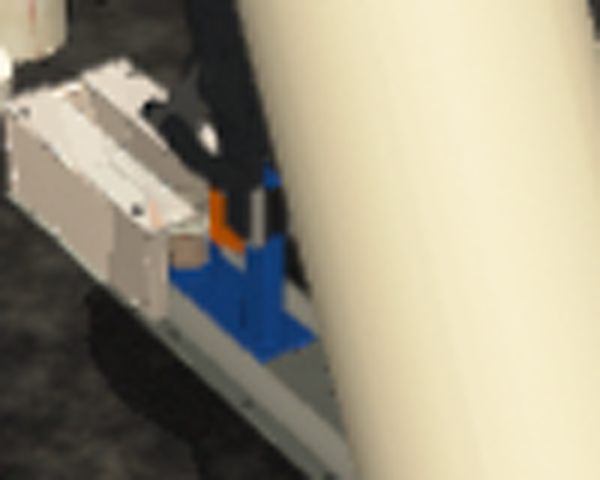

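Call:
servo_tool:
  moves:
    - [[245,0,-0.002,0,0,0,0],[245,0,-0.006,0,0,0,0],[245,0,-0.011,0,0,0,0],[245,0,-0.016,0,0,0,0],[245,0,-0.021,0,0,0,0],[245,0,-0.026,0,0,0,0],[245,0,-0.031,0,0,0,0],[245,0,-0.036,0,0,0,0],[245,0,-0.041,0,0,0,0],[245,0,-0.046,0,0,0,0],[245,0,-0.051,0,0,0,0],[245,0,-0.056,0,0,0,0],[245,0,-0.061,0,0,0,0],[245,0,-0.066,0,0,0,0],[245,0,-0.071,0,0,0,0],[245,0,-0.076,0,0,0,0],[245,0,-0.081,0,0,0,0],[245,0,-0.085,0,0,0,0],[245,0,-0.088,0,0,0,0],[245,0,-0.088,0,0,0,0]]

```text
clock: 17.95
position: [0.6141, -0.0055, 0.0739]
eef_rot: [0.714, -0.7, 0.0, -0.0]
force: [1.3, 0.4, 3.7]
width: 0.0114
```

Call:
servo_tool:
  moves:
    - [[245,0,-0.001,0,0,0,0],[245,0,-0.002,0,0,0,0],[245,0,-0.003,0,0,0,0],[245,0,-0.004,0,0,0,0],[245,0,-0.005,0,0,0,0],[245,0,-0.006,0,0,0,0],[245,0,-0.007,0,0,0,0]]

```text
clock: 18.65
position: [0.6204, -0.0054, 0.0739]
eef_rot: [0.714, -0.7, -0.0, 0.0]
force: [-3.2, 0.6, 7.9]
width: 0.0116
```

Run:
```python
from h import *
s=arm.read_state();print(s["clock"],s["position"],s["width"],s["force"],s["ft_torque"])
p=eyes.capture("scene");cv2.imwrite("pics/scene14.png",cv2.resize(cv2.cvtColor(p["image"],4)[150:240,210:320],None,fx=6,fy=6,interpolation=2))
```

```text
18.65 [ 0.62043764 -0.00541118  0.07387653] 0.01164475957739303 [-3.2178773   0.60511913  7.93186518] [-0.02798708  0.34270098 -0.04745064]
```

View pics/scene14.png

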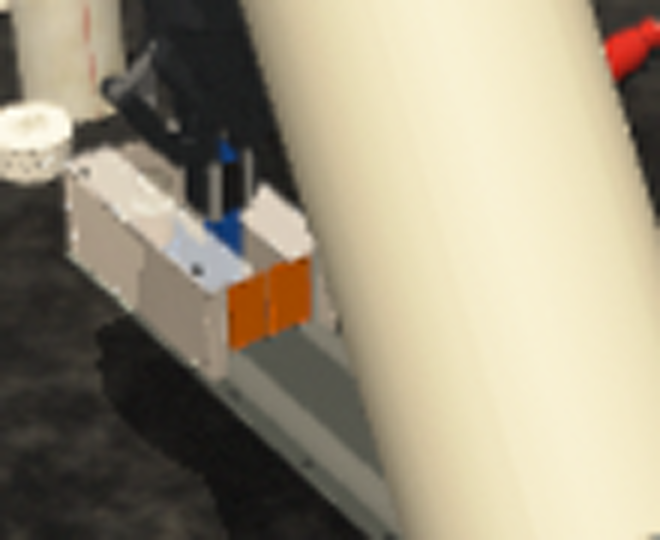

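Call:
servo_tool:
  moves:
    - [[245,0,-0.001,0,0,0,0],[245,0,-0.002,0,0,0,0],[245,0,-0.002,0,0,0,0],[245,0,-0.002,0,0,0,0]]

```text
clock: 19.1
position: [0.6226, -0.0054, 0.0739]
eef_rot: [0.714, -0.7, -0.0, 0.0]
force: [-1.0, 0.5, 6.4]
width: 0.0117
```

Call:
servo_tool:
  moves:
    - [[245,0,-0.001,0,0,0,0],[245,0,-0.0015,0,0,0,0],[245,0,-0.0015,0,0,0,0],[245,0,-0.0015,0,0,0,0]]

```text
clock: 19.5
position: [0.6234, -0.0054, 0.0739]
eef_rot: [0.714, -0.7, -0.001, 0.001]
force: [-7.0, -0.3, 10.8]
width: 0.0114
```

Call:
servo_tool:
  moves:
    - [[245,0,-0.0005,0,0,0,0],[245,0,-0.001,0,0,0,0],[245,0,-0.001,0,0,0,0],[245,0,-0.001,0,0,0,0]]

```text
clock: 19.9
position: [0.6234, -0.0053, 0.0739]
eef_rot: [0.714, -0.7, -0.001, 0.001]
force: [-12.6, 0.4, 16.4]
width: 0.0111
```

Call:
servo_tool:
  moves:
    - [[230,0,-0.001,0,0,0,0],[210,0,-0.001,0,0,0,0],[180,0,-0.001,0,0,0,0],[150,0,-0.001,0,0,0,0],[120,0,-0.001,0,0,0,0],[85,0,-0.001,0,0,0,0],[85,0,0,0,0,0,0],[85,0,0,-0.01,0,0,0],[85,0,0,-0.03,0,0,0],[85,0,0,-0.06,0,0,0],[85,0,0,-0.09,0,0,0],[85,0,0,-0.12,0,0,0],[85,-0.04,0,-0.14,0,0,0],[85,-0.08,0.0,-0.14,0,0,0],[85,-0.12,0,-0.14,0,0,0],[85,-0.16,0,-0.14,0,0,0],[85,-0.2,0,-0.14,0,0,0],[85,-0.24,0,-0.14,0,0,0],[85,-0.24,0,-0.14,0,0,0],[85,-0.24,0,-0.14,0,0,0]]

```text
clock: 21.9
position: [0.6202, 0.2354, 0.2143]
eef_rot: [0.715, -0.699, 0.0, -0.0]
force: [0.5, -0.9, -0.2]
width: 0.0572
```

Run:
```python
from h import *
s=arm.read_state();print(s["clock"],s["position"],s["width"],s["force"])
for n in("scene","top"):
    p=eyes.capture(n);a=cv2.cvtColor(p["image"],4)
    cv2.imwrite(f"pics/{n}15f.png",a)
    a=a[150:240,210:320] if n=="scene" else a[100:260,120:320]
    cv2.imwrite(f"pics/{n}15.png",cv2.resize(a,None,fx=6 if n=="scene" else 4,fy=6 if n=="scene" else 3.7,interpolation=2))
    P,u,v=pts(p);m=(abs(P[:,0]-.62)<.04)&(abs(P[:,1]+.005)<.03)&(P[:,2]>.1)&(P[:,2]<.12);q=P[m]
    if len(q):print(n,"post",len(q),q.min(0).round(4),q.max(0).round(4))
```

```text
21.9 [0.62019933 0.23544329 0.21427247] 0.05723570576029295 [ 0.48472001 -0.88154873 -0.15909139]
scene post 33 [ 0.6082 -0.0113  0.1001] [0.6347 0.0044 0.1124]
top post 50 [ 0.6116 -0.0124  0.1003] [ 0.6334 -0.0024  0.1139]
```

View pics/scene15.png

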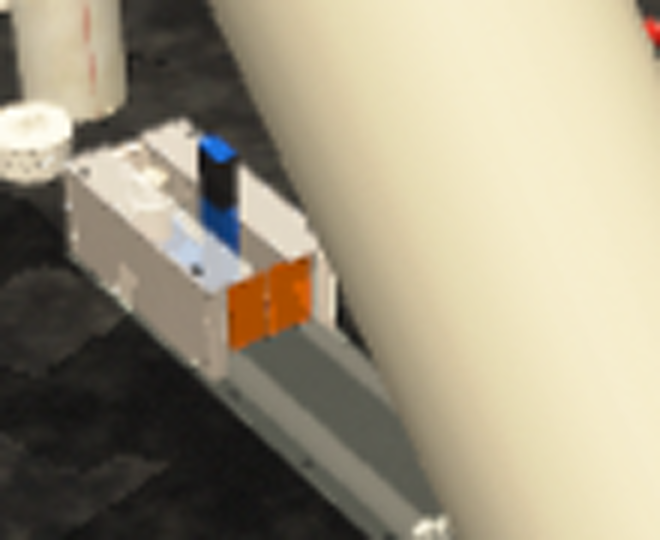

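View pics/top15.png

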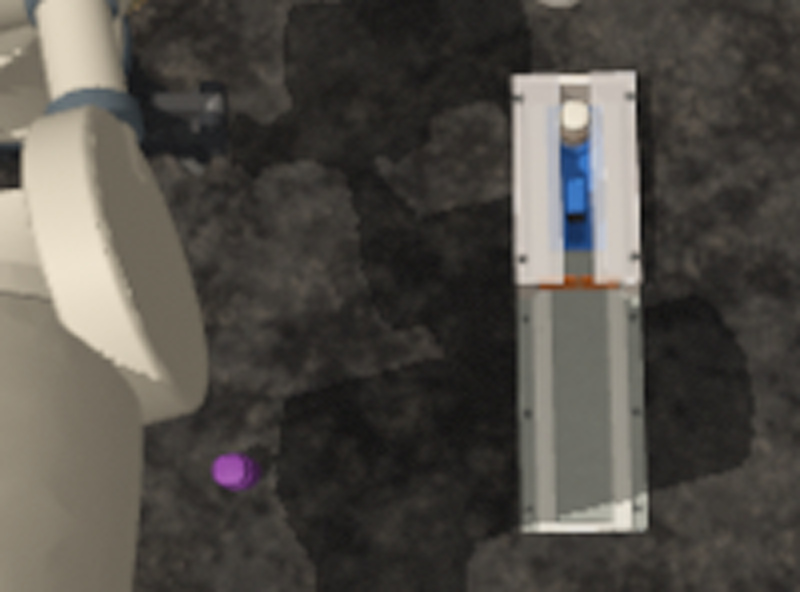

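Call:
servo_tool:
  moves:
    - [[85,0,0,0,0,0,0],[85,0,0,0,0,0,0],[85,0,0,0,0,0,0]]

```text
clock: 22.3
position: [0.6206, 0.234, 0.2139]
eef_rot: [0.714, -0.7, -0.0, 0.0]
force: [0.1, 0.3, 0.6]
width: 0.0571
```

Run:
```python
from h import *
print(arm.read_state()["clock"],arm.sign_off())
```

```text
the job is handed in; nothing more can be done
22.3 None
```

The white-capped vial now stands in the carrier's pocket, and the carrier is inside the sample box against the end wall with both flaps shut. I handed the job in at 22.3 s of the 51 s allowed.

- **Vial placing:** I set the vial in the pocket while the carrier was still outside, let go, and checked in the scene picture that it was upright.
- **Push to the end wall:** I pushed the carrier by its post. At the end it stopped moving while the push force rose to about 13 N, so it was against the wall.
- **Last pictures:** After I let go, the post was about 0.5 mm from the expected home position. The vial was upright under the roof slot, and the gripper was clear of everything.
- **Camera disagreement:** The two cameras disagreed by about 3–4 mm in y. I corrected for this using where the jaws closed on the vial.
- **Not rechecked:** I never moved to or touched the black-capped vial, the brass weight or the purple look-alikes. The last picture I viewed did not show all of them, so I did not recheck where they stand.

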